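# Build up a consolidation cell for its calibration run

## Robot

A 7-joint arm with a two-finger parallel gripper is mounted at the origin on the work surface. World frame = base frame: x ahead of the robot, y to its left, z up, the work surface at z = 0. Lengths are in m, angles in degrees, forces in N, time in s.
With the tool pointing down it reaches from about 0.4 to 0.85 m from the base axis. Payload 4.5 kg.
Tool frame: the origin (TCP) lies midway between the tips of the shut fingers; the grasp point (between the pads) lies 19 mm behind it; z points along the fingers, y is the direction in which the jaws open and shut (so a half turn about z gives the same grasp; the last joint's range is limited). The gripper opens to 88 mm and grips with 3 to 60 N. Pads are 18 mm wide; open, the fingers measure 123 mm over their backs; the gripper's body (75 mm by 187 mm) begins 45 mm behind the grasp point.
Start: joints at [-72.319, 39.483, -11.15, 89.685, 9.013, 51.709, -12.324], TCP at [0.17, 0.602, 0.239] pointing down, gripper open.
Joint ranges: [-172.22, 172.22], [-26.19, 119.32], [-84.43, 86.54], [7.71, 146.69], [-57.33, 237.33], [2.42, 119.75], [-152.13, 152.13]. Speed limits (degrees/s): [147.25, 147.25, 180, 180, 180, 180, 180].

## Interface

Orientations are given as a 3x3 rotation matrix whose columns are the frame's x, y, z axes.
In Python, from cell import manip, grab_frame gives the robot as it stands. The module is installed in compiled form; this text tells all that it offers.
- The arm moves only by the tool carry_out, never from a script. Its argument "rows" is a list of rows, each an object of numbers: "dx", "dy", "dz": the shift along the world's x, y, z in cm; "twist": the turn about the world's z in rad. A call has 1 to 20 rows; each row is the pose to reach, as a shift and turn from the pose commanded when the call began; what a row does not reach only later rows make up. A row lasts 1/8 s, in which the tool goes at most 62.5 mm and 10.7 degrees, less where a joint would pass 70% of its speed; a pose out of reach is approached as far as the arm can. A call with a gripper value outside its range is refused whole. "hand" is the opening, from -1 (shut) to 1 (fully open), set as the call begins (left out, the last holds). The fingers move at their own pace and stop on an object; "newtons" is the grip in N (left out, the last holds). Time passes only in rows, so rows that repeat a pose let the fingers close. It gives the time, the measured TCP pose, the force and the opening at its end, in the units of the state.
- manip.sense(): the state, without advancing time (a new reading comes with each control period).
- grab_frame(name): name is "side" or "top"; returns a dict with "image" (420x560x3 uint8, red, green, blue), "z_map" (420x560 float32, m along the optical axis (not along the pixel's ray), 0 where there is no reading), "mtx" (3x3 intrinsics, pixels), "origin" and "attitude" of the camera in the world. Camera axes: x right, y up, looking along -z (the intrinsics and any distortion apply to the point x, -y, -z); pixel columns grow to the right and rows downward; lengths in m; the calibration is good to about 2 mm. A picture is of the moment at which its call begins.
- manip.job_done(): hands the job in, once; it reports no verdict.
The state is a dict: "t": time; "q": joint angles; "qvel": joint speeds; "joint_efforts": joint torques, N m; "eef_pos": TCP position; "orientation": TCP orientation; "wrist_force": force on the tool from outside, world axes, zero at the start; "torque": the same for the moment, N m; "gripper_width": finger opening in m.
Only numpy, scipy, OpenCV 4.12 (cv2) and the standard library are available. Lean on these libraries where they do the work, as an engineer would, in place of code of your own. Each camera call takes 0.05 s, during which the arm holds its last target. There are 200 camera calls.

## Task

Build up the consolidation cell for its calibration run, from the bottom up: set the large porous stone flat into the shallow recess in the middle of the cell, the steel disc on the stone, the brass ring down around the disc until it rests on the stone, then the small porous stone on the disc, and last the loading cap with its ball upward, all centred over the middle of the cell. The stones are brittle, so set them down and do not drop them, and leave the dish, tin, brush and spatula where they lie.

Things in the scene. Friction and masses are not known exactly. Their poses are not given: they have to be found in the camera images.
- cell: The cell, fixed: aluminium base plate 170 mm across, 10 mm thick, clear bath wall on it (inside 152, outside 160 mm across, top edge 42 mm above the bench), small drain tap at one side. In the middle a pedestal 76 mm across with a round recess 66 mm across, 4 mm deep: recess floor 16 mm, rim 20 mm above the bench. Origin: centre of the underside, on the bench; z up, through the middle of the recess.
- large_stone: The large porous stone: a plain flat sand-coloured disc, 60 mm in diameter, 15 mm thick, about 95 g. Origin: centre of its underside; z up. In the finished pile its underside is 16 mm above the cell's origin.
- steel_disc: The calibration disc: a solid bright steel disc, 46 mm in diameter, 22 mm thick, its top edge bevelled by 3 mm and its bottom edge by 2 mm, about 280 g. Origin: centre of its underside; z up. On the stone it stands 2 mm proud of the ring. In the finished pile its underside is 31 mm above the cell's origin.
- ring: The specimen ring: a plain brass ring, outside 66 mm, inside 52 mm in diameter, 20 mm high, about 220 g. Origin: on its axis, level with its underside; z up. In the finished pile its underside is 31 mm above the cell's origin.
- small_stone: The small porous stone: a plain flat sand-coloured disc, 46 mm in diameter, 12 mm thick, about 45 g. Origin: centre of its underside; z up. In the finished pile its underside is 53 mm above the cell's origin.
- cap: The loading cap: aluminium, a flange 46 mm in diameter and 10 mm thick with a boss on it that tapers from 22 mm to 20 mm in diameter and ends 26 mm above the underside; a dark steel ball of 11 mm sits half sunk in its top (top of ball at 32 mm). About 60 g. Origin: centre of its underside; z up, towards the ball. In the finished pile its underside is 65 mm above the cell's origin.
- dish: A white porcelain dish, 110 mm across and 32 mm high, not part of the job. Origin: centre of its underside.
- tin: A closed aluminium sample tin with a lid, 55 mm across and 36 mm high, not part of the job. Origin: centre of its underside.
- brush: A small brush about 130 mm long lying on the bench, not part of the job. Origin: near its middle; its length is along its x axis.
- spatula: A palette-knife spatula about 190 mm long (wooden handle, narrow steel blade) lying on the bench, not part of the job. Origin: near its middle; its length is along its x axis.
There are look-alikes about, which are no part of the job. Leave any turquoise look-alike of the large_stone alone.

How it is judged:
By the outcome, as a careful person would: the job done as asked, in the order asked, and still so for the second after the job is handed in, with the robot touching nothing.
It also fails if it takes over 120 s, if anything falls off the work surface, if the arm or the gripper's body presses on something with over 40 N, if the wrist force passes 120 N, or if a joint passes its speed limit or range.

## Working session

There is one attempt and no reset: what is moved stays moved. The work goes in short steps, Python scripts to look and compute and a tool call to move; the robot and the scene stay as the last step left them, time stands still between calls to the robot, and variables do not carry over. Pictures are saved under pics/ and viewed, about 12 in all and at most 16, crops included, and the job is handed in when it is done.

Besides the shell and the picture viewer there is one more tool, called after "Request:" as name([rows], argument=value, ...), one row to a line, values as JSON. carry_out: Moves the arm, as the interface text tells. Its arguments: {"type":"object","properties":{"rows":{"type":"array","items":{"type":"object","properties":{"dx":{"type":"number"},"dy":{"type":"number"},"dz":{"type":"number"},"twist":{"type":"number"}}}},"hand":{"type":"number"},"newtons":{"type":"number"}},"required":["rows"]}

```bash
mkdir -p pics; cat > h.py <<'E'
import numpy as np, cv2
from cell import manip, grab_frame
def shot(n,fn=None):
    f=grab_frame(n)
    if fn: cv2.imwrite('pics/'+fn,cv2.cvtColor(f['image'],cv2.COLOR_RGB2BGR))
    return f
def ray(f,u,v):
    K=f['mtx'];u=np.asarray(u,float);v=np.asarray(v,float)
    d=np.stack([(u-K[0,2])/K[0,0],-(v-K[1,2])/K[1,1],-np.ones_like(u)],-1)
    return d@np.asarray(f['attitude']).T
def plane(f,u,v,z):
    d=ray(f,u,v);o=np.asarray(f['origin']);return o+d*((z-o[2])/d[...,2])[...,None]
def cloud(f):
    v,u=np.mgrid[0:420,0:560];return np.asarray(f['origin'])+ray(f,u,v)*f['z_map'][...,None]
E
python3 - <<'E'
from h import *
for n in('top','side'):
    f=shot(n,n+'0.png');print(n,f['mtx'],f['origin'],f['attitude'],[k for k in f],f['z_map'].min(),f['z_map'].max())
s=manip.sense();print(s)
E
```

```text
top [[385.96356458   0.         284.98721056]
 [  0.         385.96356458 207.78781755]
 [  0.           0.           1.        ]] [ 0.42538912 -0.0035151   0.93132412] [[-0.03209127  0.97940705 -0.19932884]
 [-0.99947045 -0.03037214  0.01167712]
 [ 0.00538261  0.19959802  0.97986308]] ['image', 'z_map', 'mtx', 'origin', 'attitude'] 0.0 1.8816538
side [[410.24573976   0.         284.98628501]
 [  0.         410.24573976 205.4078377 ]
 [  0.           0.           1.        ]] [0.20064807 0.77741456 0.67389748] [[-0.88993842  0.25579566 -0.37759526]
 [-0.45558327 -0.53723965  0.70980099]
 [-0.02129514  0.80370526  0.59464643]] ['image', 'z_map', 'mtx', 'origin', 'attitude'] 0.0 3.1473193
{'t': 0.1, 'q': array([-72.317781  ,  39.52554133, -11.14489811,  89.73582347,
         9.01243255,  51.71067772, -12.32365721]), 'qvel': array([ 0.08568565, -0.17718825,  0.03181815, -0.13608337,  0.07612418,
       -0.02263206,  0.04256513]), 'joint_efforts': array([-3.29101698e-03, -5.28499997e+01, -1.27137333e+00, -1.53838366e+01,
       -5.25383733e-02,  2.00238821e-03,  4.64882567e-05]), 'eef_pos': array([0.16950129, 0.60101322, 0.23803538]), 'orientation': array([[-9.62496435e-01,  2.71294154e-01, -3.09223855e-04],
       [ 2.71294303e-01,  9.62495202e-01, -1.54514008e-03],
       [-1.21560994e-04, -1.57108249e-03, -9.99998758e-01]]), 'wrist_force': array([-0.45989904, -1.51222629,  0.78123655]), 'torque': array([ 0.02465521,  0.02962536, -0.03385538]), 'gripper_width': 0.08813716112436215}
```

View pics/top0.png

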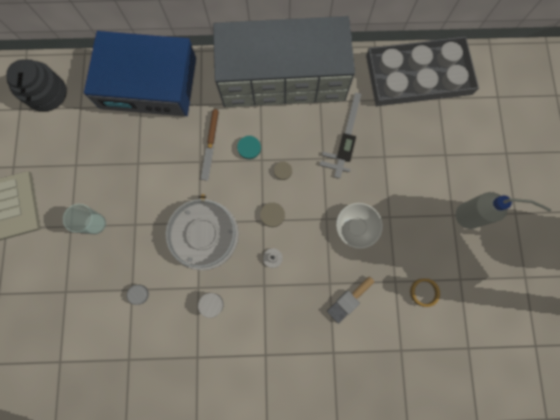

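View pics/side0.png

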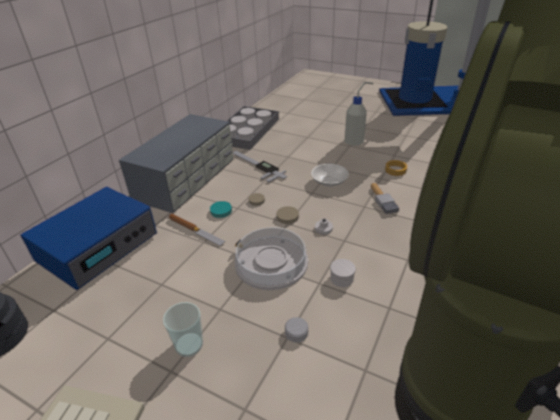

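Top view: cell (201,234), large stone (271,214), small stone (282,171), turquoise look-alike (249,147), cap ball-up (272,258), ring (425,292). Two grey cylinders, (209,305) and (137,294), are the tin and the disc; I'll measure to tell them apart.

```bash
cat >> h.py <<'E'
def top_circle(f,u,v,h,r,tol=.004,win=None):
    """circle through depth points of a flat top at height h, near pixel (u,v)"""
    P=cloud(f);c=plane(f,np.array(u),np.array(v),h)
    m=(abs(P[...,2]-h)<tol)&(np.hypot(P[...,0]-c[0],P[...,1]-c[1])<(win or r*1.6))&(f['z_map']>0)
    q=P[m][:,:2]
    if len(q)<5:return None
    (x,y),R=cv2.minEnclosingCircle(q.astype(np.float32));return len(q),np.round([*q.mean(0),x,y,R],4),np.round(np.median(P[m][:,2]),4)
E
python3 - <<'E'
from h import *
f=shot('top');P=cloud(f);im=f['image']
big=cv2.resize(im[90:330,110:460],None,fx=2.2,fy=2.2,interpolation=cv2.INTER_CUBIC);big=np.clip(big*1.4,0,255).astype(np.uint8)
cv2.imwrite('pics/topcrop.png',cv2.cvtColor(big,cv2.COLOR_RGB2BGR))
for n,u,v,h,r in[('large',271,214,.015,.03),('small',282,171,.012,.023),('turq',249,147,.015,.03),('A',209,305,.036,.0275),('B',137,294,.022,.023),('cap',272,258,.010,.023),('ring',425,292,.020,.033),('ped',201,234,.02,.038),('wall',201,234,.042,.08),('dish',359,226,.032,.055)]:
    print(n,np.round(P[v,u],4),top_circle(f,u,v,h,r))
E
```

```text
large [0.5974 0.0198 0.0158] (458, array([0.598 , 0.0182, 0.5981, 0.0181, 0.03  ]), np.float64(0.0145))
small [ 0.7065 -0.0101  0.0091] (254, array([ 0.7093, -0.0108,  0.7099, -0.0111,  0.0235]), np.float64(0.0114))
turq [0.7693 0.0705 0.0161] (427, array([0.7724, 0.073 , 0.773 , 0.073 , 0.0303]), np.float64(0.0146))
A [0.3897 0.1639 0.0355] (465, array([0.3905, 0.163 , 0.3907, 0.1633, 0.0273]), np.float64(0.0354))
B [0.4191 0.3319 0.0211] (305, array([0.4187, 0.3349, 0.4188, 0.3356, 0.023 ]), np.float64(0.0213))
cap [0.4908 0.0197 0.0298] (219, array([0.494 , 0.0205, 0.4939, 0.0206, 0.0229]), np.float64(0.0093))
ring [ 0.4017 -0.3389 -0.0005] (243, array([ 0.4021, -0.3326,  0.4029, -0.3323,  0.0332]), np.float64(0.019))
ped [0.5538 0.1874 0.018 ] (410, array([0.5551, 0.1861, 0.556 , 0.1862, 0.0382]), np.float64(0.0178))
wall [0.5538 0.1874 0.018 ] (384, array([0.5538, 0.1883, 0.5557, 0.1869, 0.08  ]), np.float64(0.0412))
dish [ 0.5627 -0.1921  0.0081] (292, array([ 0.5644, -0.1903,  0.5624, -0.1867,  0.0544]), np.float64(0.0306))
```

View pics/topcrop.png

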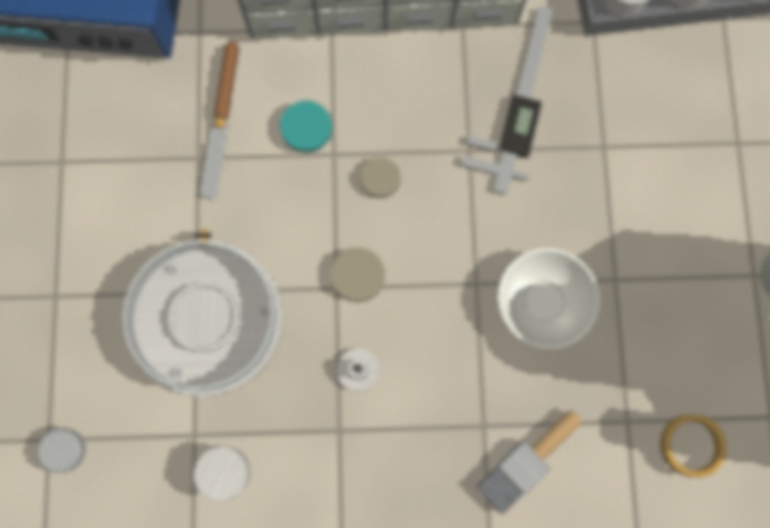

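Sizes match: the tin is A (R 27, h 36) and the steel disc is B. The large stone (R 30), small stone, ring and cap (upright) are confirmed, and the cell is at about (0.556, 0.1865). Next, hover above the large stone.

Request:
carry_out([
  {"dx": 42.8,"dy": -58.4,"dz": -3},
  {"dx": 42.8,"dy": -58.4,"dz": -3},
  {"dx": 42.8,"dy": -58.4,"dz": -3},
  {"dx": 42.8,"dy": -58.4,"dz": -3},
  {"dx": 42.8,"dy": -58.4,"dz": -3},
  {"dx": 42.8,"dy": -58.4,"dz": -3},
  {"dx": 42.8,"dy": -58.4,"dz": -3},
  {"dx": 42.8,"dy": -58.4,"dz": -3},
  {"dx": 42.8,"dy": -58.4,"dz": -3},
  {"dx": 42.8,"dy": -58.4,"dz": -3},
  {"dx": 42.8,"dy": -58.4,"dz": -10},
  {"dx": 42.8,"dy": -58.4,"dz": -14},
  {"dx": 42.8,"dy": -58.4,"dz": -18},
  {"dx": 42.8,"dy": -58.4,"dz": -18},
  {"dx": 42.8,"dy": -58.4,"dz": -18},
  {"dx": 42.8,"dy": -58.4,"dz": -18},
  {"dx": 42.8,"dy": -58.4,"dz": -18},
], hand=0.8, newtons=25)

```text
invalid input at $.rows[0]: expected keys dx, dy, dz, twist
```

Request:
carry_out([
  {"dx": 42.8,"dy": -58.4,"dz": -3,"twist": 0},
  {"dx": 42.8,"dy": -58.4,"dz": -3,"twist": 0},
  {"dx": 42.8,"dy": -58.4,"dz": -3,"twist": 0},
  {"dx": 42.8,"dy": -58.4,"dz": -3,"twist": 0},
  {"dx": 42.8,"dy": -58.4,"dz": -3,"twist": 0},
  {"dx": 42.8,"dy": -58.4,"dz": -3,"twist": 0},
  {"dx": 42.8,"dy": -58.4,"dz": -3,"twist": 0},
  {"dx": 42.8,"dy": -58.4,"dz": -3,"twist": 0},
  {"dx": 42.8,"dy": -58.4,"dz": -3,"twist": 0},
  {"dx": 42.8,"dy": -58.4,"dz": -3,"twist": 0},
  {"dx": 42.8,"dy": -58.4,"dz": -3,"twist": 0},
  {"dx": 42.8,"dy": -58.4,"dz": -3,"twist": 0},
  {"dx": 42.8,"dy": -58.4,"dz": -10,"twist": 0},
  {"dx": 42.8,"dy": -58.4,"dz": -18,"twist": 0},
  {"dx": 42.8,"dy": -58.4,"dz": -18,"twist": 0},
  {"dx": 42.8,"dy": -58.4,"dz": -18,"twist": 0},
  {"dx": 42.8,"dy": -58.4,"dz": -18,"twist": 0},
], hand=0.8, newtons=25)

```text
t: 2.28
eef_pos: [0.5985, 0.0177, 0.0598]
orientation: [[-0.962, 0.271, 0.002], [0.271, 0.962, 0.0], [-0.002, 0.001, -1.0]]
wrist_force: [-0.2, 0.2, 1.0]
gripper_width: 0.0795
```

Request:
carry_out([
  {"dx": 0,"dy": 0,"dz": -2.5,"twist": 0},
  {"dx": 0,"dy": 0,"dz": -4.5,"twist": 0},
  {"dx": 0,"dy": 0,"dz": -5.3,"twist": 0},
  {"dx": 0,"dy": 0,"dz": -5.3,"twist": 0},
  {"dx": 0,"dy": 0,"dz": -5.3,"twist": 0},
])

```text
t: 2.9
eef_pos: [0.5981, 0.0177, 0.0064]
orientation: [[-0.962, 0.271, 0.001], [0.271, 0.962, 0.0], [-0.001, 0.001, -1.0]]
wrist_force: [0.1, 0.1, -0.0]
gripper_width: 0.0795
```

Request:
carry_out([
  {"dx": 0,"dy": 0,"dz": 0,"twist": 0},
  {"dx": 0,"dy": 0,"dz": 0,"twist": 0},
  {"dx": 0,"dy": 0,"dz": 0,"twist": 0},
  {"dx": 0,"dy": 0,"dz": 0,"twist": 0},
  {"dx": 0,"dy": 0,"dz": 0,"twist": 0},
  {"dx": 0,"dy": 0,"dz": 0.5,"twist": 0},
  {"dx": 0,"dy": 0,"dz": 3,"twist": 0},
  {"dx": 0,"dy": 0,"dz": 8,"twist": 0},
  {"dx": 0,"dy": 0,"dz": 8,"twist": 0},
  {"dx": 0,"dy": 0,"dz": 8,"twist": 0},
], hand=-1, newtons=25)

```text
t: 4.15
eef_pos: [0.597, 0.0174, 0.0853]
orientation: [[-0.962, 0.271, -0.001], [0.271, 0.962, -0.0], [0.001, -0.0, -1.0]]
wrist_force: [-0.8, -0.1, -1.3]
gripper_width: 0.0583
```

Request:
carry_out([
  {"dx": -1.4,"dy": 5.6,"dz": 1,"twist": 0},
  {"dx": -2.8,"dy": 11.2,"dz": 1,"twist": 0},
  {"dx": -4.2,"dy": 16.9,"dz": 0,"twist": 0},
  {"dx": -4.2,"dy": 16.9,"dz": 0,"twist": 0},
  {"dx": -4.2,"dy": 16.9,"dz": 0,"twist": 0},
  {"dx": -4.2,"dy": 16.9,"dz": 0,"twist": 0},
])

```text
t: 4.9
eef_pos: [0.5558, 0.1841, 0.0851]
orientation: [[-0.962, 0.274, -0.001], [0.274, 0.962, -0.002], [0.0, -0.002, -1.0]]
wrist_force: [0.1, -1.1, -1.1]
gripper_width: 0.058
```

```bash
python3 - <<'E'
from h import *
s=manip.sense();print(s['eef_pos'],s['gripper_width'],s['wrist_force'])
f=shot('side');g=shot('top')
a=np.vstack([cv2.resize(f['image'][90:330,150:430],None,fx=1.4,fy=1.4,interpolation=2)]);b=cv2.resize(g['image'][130:330,120:330],(int(210*336/200),336),interpolation=2)
cv2.imwrite('pics/h1.png',cv2.cvtColor(np.hstack([a,b]),cv2.COLOR_RGB2BGR))
E
```

```text
[0.5557963  0.1841045  0.08506445] 0.058006365921198344 [ 0.13959631 -1.13012927 -1.10538625]
```

View pics/h1.png

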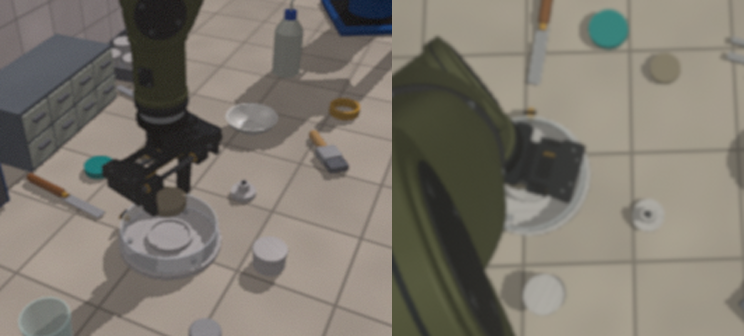

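The side view shows the stone held at about pixel (271,234), level above the pedestal. Now measure it against the TCP.

```bash
python3 - <<'E'
from h import *
s=manip.sense();print(s['eef_pos'],s['gripper_width'],s['t'])
f=shot('side');P=cloud(f);im=f['image'].astype(int)
hsv=cv2.cvtColor(f['image'],cv2.COLOR_RGB2HSV)
print(hsv[234,271],hsv[228,271],P[228,271],P[234,271])
sub=np.s_[215:255,245:300]
m=(P[...,2]>.06)&(P[...,2]<.115)&(hsv[...,1]>40)&(hsv[...,2]>45)
mm=np.zeros_like(m);mm[sub]=m[sub]
q=P[mm];print(len(q),q.min(0),q.max(0),np.median(q,0))
cv2.imwrite('pics/h2.png',cv2.cvtColor(np.hstack([cv2.resize(f['image'][205:265,235:310],None,fx=5,fy=5,interpolation=2),cv2.resize(np.dstack([mm*255]*3).astype(np.uint8)[205:265,235:310],None,fx=5,fy=5,interpolation=0)]),cv2.COLOR_RGB2BGR))
# side faces: fit circle R=30 mm
from scipy.optimize import least_squares
def fit(q):
    r=least_squares(lambda p:np.hypot(q[:,0]-p[0],q[:,1]-p[1])-.03,[.556,.186],loss='soft_l1',f_scale=.001);return r.x,np.abs(r.fun).mean()
w=q[(q[:,2]<.090)&(q[:,2]>.074)];print('fit side',len(w),fit(w))
zt=q[:,2];print(np.percentile(zt,[1,5,50,90,95,99]))
E
```

```text
[0.55601257 0.18460749 0.08549719] 0.058325329969633834 5.0
[18 51 85] [18 54 85] [0.55839172 0.17366451 0.09422083] [0.54817476 0.1922824  0.09490431]
377 [0.52793948 0.15413313 0.08289601] [0.57789581 0.21827281 0.10971896] [0.54991049 0.18884415 0.09492724]
fit side 46 (array([0.55906048, 0.18533464]), np.float64(0.0007572681248385456))
[0.08419066 0.08639966 0.09492724 0.09652404 0.09696448 0.10372846]
```

View pics/h2.png

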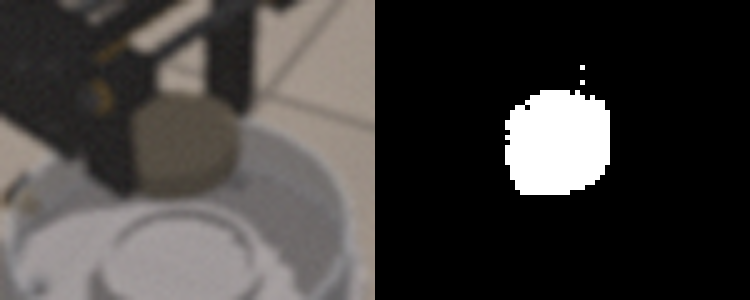

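```bash
cat >> h.py <<'E'
from scipy.optimize import least_squares
def edgefit(f,mask,z,R,c0):
    """mask outline cast onto plane z, robust circle fit of known R"""
    cs,_=cv2.findContours(mask.astype(np.uint8),cv2.RETR_EXTERNAL,cv2.CHAIN_APPROX_NONE)
    c=max(cs,key=cv2.contourArea)[:,0];q=plane(f,c[:,0],c[:,1],z)[:,:2]
    r=least_squares(lambda p:np.hypot(q[:,0]-p[0],q[:,1]-p[1])-R,c0,loss='soft_l1',f_scale=.001);return np.round(r.x,4),round(float(np.median(abs(r.fun))),4)
E
python3 - <<'E'
from h import *
print(manip.sense()['eef_pos'])
f=shot('side');P=cloud(f);hsv=cv2.cvtColor(f['image'],cv2.COLOR_RGB2HSV)
near=np.hypot(P[...,0]-.556,P[...,1]-.1865)
st=(abs(P[...,2]-.095)<.0025)&(near<.05)&(hsv[...,1]>40)&(hsv[...,2]>45)
q=P[st][:,:2].astype(np.float32);print('stone top',len(q),q.mean(0),cv2.minEnclosingCircle(q))
for n in('side','top'):
  g=f if n=='side' else shot('top')
  P=cloud(g);near=np.hypot(P[...,0]-.556,P[...,1]-.1865)
  for nm,z,a,b,R in(('ped',.018,.0,.045,.038),('wall',.042,.068,.09,.08)):
    m=(abs(P[...,2]-z)<.004)&(near<b)&(near>a)
    w=P[m][:,:2].astype(np.float32)
    if len(w)>20: print(n,nm,len(w),cv2.minEnclosingCircle(w),np.median(P[m][:,2]))
E
```

```text
[0.55599239 0.18496453 0.08563309]
stone top 315 [0.5520885  0.18582594] ((0.553568422794342, 0.185678169131279), 0.030532628297805786)
side ped 629 ((0.5554344654083252, 0.18745729327201843), 0.038776613771915436) 0.01720586532411561
side wall 341 ((0.5553273558616638, 0.18677377700805664), 0.08222445100545883) 0.04178539503329115
top ped 86 ((0.5313087105751038, 0.19417856633663177), 0.02748926915228367) 0.017436824869365153
top wall 204 ((0.5554419755935669, 0.1859581619501114), 0.07955186069011688) 0.04110479268437711
```

Request:
carry_out([
  {"dx": 0,"dy": 0,"dz": -2,"twist": 0},
  {"dx": 0,"dy": 0,"dz": -4,"twist": 0},
  {"dx": 0,"dy": 0,"dz": -5.4,"twist": 0},
  {"dx": 0,"dy": 0,"dz": -5.6,"twist": 0},
  {"dx": 0,"dy": 0,"dz": -5.6,"twist": 0},
  {"dx": 0,"dy": 0,"dz": -5.6,"twist": 0},
])

```text
t: 5.9
eef_pos: [0.5561, 0.1867, 0.0304]
orientation: [[-0.962, 0.271, 0.001], [0.271, 0.962, 0.001], [-0.001, 0.001, -1.0]]
wrist_force: [0.1, -0.9, -1.4]
gripper_width: 0.0582
```

Request:
carry_out([
  {"dx": 0,"dy": 0,"dz": -0.3,"twist": 0},
  {"dx": 0,"dy": 0,"dz": -0.5,"twist": 0},
  {"dx": 0,"dy": 0,"dz": -0.65,"twist": 0},
  {"dx": 0,"dy": 0,"dz": -0.75,"twist": 0},
  {"dx": 0,"dy": 0,"dz": -0.8,"twist": 0},
  {"dx": 0,"dy": 0,"dz": -0.8,"twist": 0},
  {"dx": 0,"dy": 0,"dz": -0.8,"twist": 0},
])

```text
t: 6.78
eef_pos: [0.5556, 0.1866, 0.0221]
orientation: [[-0.962, 0.271, 0.0], [0.271, 0.962, 0.0], [-0.0, 0.0, -1.0]]
wrist_force: [-1.5, -0.2, 5.9]
gripper_width: 0.0581
```

Request:
carry_out([
  {"dx": 0,"dy": 0,"dz": 0,"twist": 0},
  {"dx": 0,"dy": 0,"dz": 0,"twist": 0},
  {"dx": 0,"dy": 0,"dz": 0,"twist": 0},
  {"dx": 0,"dy": 0,"dz": 0,"twist": 0},
  {"dx": 0,"dy": 0,"dz": 2,"twist": 0},
  {"dx": 0,"dy": 0,"dz": 7,"twist": 0},
  {"dx": 0,"dy": 0,"dz": 12,"twist": 0},
  {"dx": -5,"dy": 5,"dz": 12,"twist": 0},
  {"dx": -10,"dy": 10,"dz": 12,"twist": 0},
  {"dx": -13.7,"dy": 14.8,"dz": 12,"twist": 0},
  {"dx": -13.7,"dy": 14.8,"dz": 12,"twist": 0},
  {"dx": -13.7,"dy": 14.8,"dz": 6,"twist": 0},
  {"dx": -13.7,"dy": 14.8,"dz": 4,"twist": 0},
  {"dx": -13.7,"dy": 14.8,"dz": 4,"twist": 0},
  {"dx": -13.7,"dy": 14.8,"dz": 4,"twist": 0},
  {"dx": -13.7,"dy": 14.8,"dz": 4,"twist": 0},
], hand=0.75)

```text
t: 8.78
eef_pos: [0.4195, 0.3349, 0.0631]
orientation: [[-0.962, 0.272, 0.002], [0.272, 0.962, 0.002], [-0.001, 0.002, -1.0]]
wrist_force: [-0.5, 0.1, 0.9]
gripper_width: 0.0768
```

```bash
cat > meas.py <<'E'
from h import *
import sys
z=float(sys.argv[1]);R=float(sys.argv[2]);print(manip.sense()['eef_pos'])
for n in('side','top'):
    g=shot(n);P=cloud(g);near=np.hypot(P[...,0]-.5557,P[...,1]-.1868)
    m=(abs(P[...,2]-z)<.0035)&(near<R+.006)
    w=P[m][:,:2].astype(np.float32);c,r=cv2.minEnclosingCircle(w) if len(w)>5 else (None,None)
    q=P[m];A=np.c_[q[:,:2]-q[:,:2].mean(0),np.ones(len(q))];k=np.linalg.lstsq(A,q[:,2],rcond=None)[0]
    print(n,len(w),w.mean(0),c,r,'z',k[2],'tilt deg',np.degrees(k[:2]))
if len(sys.argv)>3:
    f=shot('side');cv2.imwrite('pics/'+sys.argv[3],cv2.cvtColor(cv2.resize(f['image'][190:300,210:330],None,fx=4,fy=4,interpolation=2),cv2.COLOR_RGB2BGR))
E
python3 meas.py .031 .03 s1.png
```

```text
[0.41951821 0.33494199 0.06313263]
side 247 [0.5637069  0.19598046] (0.557761549949646, 0.1893295794725418) 0.03034224733710289 z 0.03144675399988495 tilt deg [-0.26304363 -0.40313445]
top 489 [0.5561829  0.18733872] (0.556421160697937, 0.1872444599866867) 0.02987905964255333 z 0.030573583884448523 tilt deg [0.14899525 0.37190568]
```

View pics/s1.png

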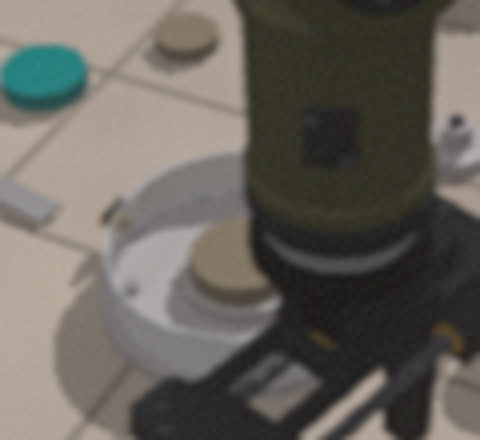

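The large stone sits flat in the recess (top at 31 mm, tilt within noise), centred to about 1 mm. Now the disc.

Request:
carry_out([
  {"dx": 0,"dy": 0,"dz": -2.5,"twist": 0},
  {"dx": 0,"dy": 0,"dz": -4.7,"twist": 0},
  {"dx": 0,"dy": 0,"dz": -5.6,"twist": 0},
  {"dx": 0,"dy": 0,"dz": -5.6,"twist": 0},
  {"dx": 0,"dy": 0,"dz": -5.6,"twist": 0},
  {"dx": 0,"dy": 0,"dz": -5.6,"twist": 0},
])

```text
t: 9.68
eef_pos: [0.419, 0.3349, 0.0064]
orientation: [[-0.962, 0.271, 0.001], [0.271, 0.962, 0.001], [-0.001, 0.001, -1.0]]
wrist_force: [-0.7, 0.0, 0.2]
gripper_width: 0.0772
```

Request:
carry_out([
  {"dx": 0,"dy": 0,"dz": 0,"twist": 0},
  {"dx": 0,"dy": 0,"dz": 0,"twist": 0},
  {"dx": 0,"dy": 0,"dz": 0,"twist": 0},
  {"dx": 0,"dy": 0,"dz": 0,"twist": 0},
  {"dx": 0,"dy": 0,"dz": 0,"twist": 0},
  {"dx": 0,"dy": 0,"dz": 0,"twist": 0},
  {"dx": 0,"dy": 0,"dz": 0.5,"twist": 0},
  {"dx": 0,"dy": 0,"dz": 3,"twist": 0},
  {"dx": 0,"dy": 0,"dz": 8,"twist": 0},
  {"dx": 0,"dy": 0,"dz": 11,"twist": 0},
  {"dx": 0,"dy": 0,"dz": 11,"twist": 0},
  {"dx": 0,"dy": 0,"dz": 11,"twist": 0},
], hand=-1, newtons=40)

```text
t: 11.18
eef_pos: [0.418, 0.334, 0.1148]
orientation: [[-0.963, 0.271, -0.001], [0.271, 0.963, -0.001], [0.001, -0.001, -1.0]]
wrist_force: [0.1, 0.3, -2.9]
gripper_width: 0.0449
```

Request:
carry_out([
  {"dx": 4,"dy": -4.4,"dz": 0,"twist": 0},
  {"dx": 8,"dy": -8.7,"dz": 0,"twist": 0},
  {"dx": 12,"dy": -13,"dz": 0,"twist": 0},
  {"dx": 13.7,"dy": -14.8,"dz": 0,"twist": 0},
  {"dx": 13.7,"dy": -14.8,"dz": -2,"twist": 0},
  {"dx": 13.7,"dy": -14.8,"dz": -4.5,"twist": 0},
  {"dx": 13.7,"dy": -14.8,"dz": -6.6,"twist": 0},
  {"dx": 13.7,"dy": -14.8,"dz": -6.6,"twist": 0},
  {"dx": 13.7,"dy": -14.8,"dz": -6.6,"twist": 0},
  {"dx": 13.7,"dy": -14.8,"dz": -6.6,"twist": 0},
  {"dx": 13.7,"dy": -14.8,"dz": -6.6,"twist": 0},
])

```text
t: 12.55
eef_pos: [0.556, 0.1867, 0.0504]
orientation: [[-0.962, 0.271, 0.001], [0.271, 0.962, 0.001], [-0.001, 0.001, -1.0]]
wrist_force: [0.9, -0.2, -2.0]
gripper_width: 0.0447
```

```bash
python3 meas.py .066 .023 s2.png
```

```text
[0.55597955 0.18671325 0.05041153]
side 192 [0.5512511  0.18846358] (0.5498128533363342, 0.1889285445213318) 0.02768508717417717 z 0.06679710851669536 tilt deg [ 2.27890234 -0.58138927]
top 0 [nan nan] None None z 0.0 tilt deg [0. 0.]meas.py:8: RuntimeWarning: Mean of empty slice.
  q=P[m];A=np.c_[q[:,:2]-q[:,:2].mean(0),np.ones(len(q))];k=np.linalg.lstsq(A,q[:,2],rcond=None)[0]
  ret = um.true_divide(
meas.py:9: RuntimeWarning: Mean of empty slice.
  print(n,len(w),w.mean(0),c,r,'z',k[2],'tilt deg',np.degrees(k[:2]))
```

View pics/s2.png

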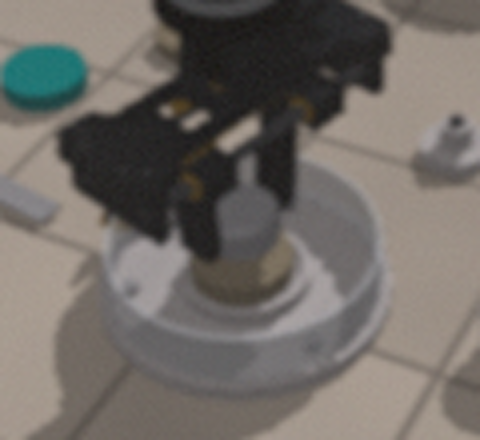

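The disc hangs level, centred over the stone. Lower it.

Request:
carry_out([
  {"dx": 0,"dy": 0,"dz": -0.6,"twist": 0},
  {"dx": 0,"dy": 0,"dz": -1.0,"twist": 0},
  {"dx": 0,"dy": 0,"dz": -1.2,"twist": 0},
  {"dx": 0,"dy": 0,"dz": -1.3,"twist": 0},
  {"dx": 0,"dy": 0,"dz": -1.37,"twist": 0},
  {"dx": 0,"dy": 0,"dz": -1.4,"twist": 0},
  {"dx": 0,"dy": 0,"dz": -1.4,"twist": 0},
  {"dx": 0,"dy": 0,"dz": -1.4,"twist": 0},
])

```text
t: 13.7
eef_pos: [0.5553, 0.1865, 0.0368]
orientation: [[-0.963, 0.271, 0.0], [0.271, 0.963, -0.0], [-0.0, -0.0, -1.0]]
wrist_force: [-1.7, -0.7, 7.5]
gripper_width: 0.0443
```

Request:
carry_out([
  {"dx": 0,"dy": 0,"dz": 0,"twist": 0},
  {"dx": 0,"dy": 0,"dz": 0,"twist": 0},
  {"dx": 0,"dy": 0,"dz": 0,"twist": 0},
  {"dx": 0,"dy": 0,"dz": 0,"twist": 0},
  {"dx": 0,"dy": 0,"dz": 2,"twist": 0},
  {"dx": 0,"dy": 0,"dz": 6,"twist": 0},
  {"dx": 0,"dy": 0,"dz": 11,"twist": 0},
  {"dx": 0,"dy": 0,"dz": 11,"twist": 0},
], hand=0.5)

```text
t: 14.7
eef_pos: [0.5584, 0.1878, 0.1508]
orientation: [[-0.962, 0.272, 0.008], [0.272, 0.962, 0.004], [-0.007, 0.006, -1.0]]
wrist_force: [0.6, 0.3, -0.9]
gripper_width: 0.066
```

Request:
carry_out([
  {"dx": -15.4,"dy": -52,"dz": 0,"twist": 0},
  {"dx": -15.4,"dy": -52,"dz": 0,"twist": 0},
  {"dx": -15.4,"dy": -52,"dz": 0,"twist": 0},
  {"dx": -15.4,"dy": -52,"dz": 0,"twist": 0},
  {"dx": -15.4,"dy": -52,"dz": 0,"twist": 0},
  {"dx": -15.4,"dy": -52,"dz": 0,"twist": 0},
  {"dx": -15.4,"dy": -52,"dz": 0,"twist": 0},
  {"dx": -15.4,"dy": -52,"dz": 0,"twist": 0},
  {"dx": -15.4,"dy": -52,"dz": 0,"twist": 0},
  {"dx": -15.4,"dy": -52,"dz": 0,"twist": 0},
  {"dx": -15.4,"dy": -52,"dz": 0,"twist": 0},
  {"dx": -15.4,"dy": -52,"dz": -5,"twist": 0},
  {"dx": -15.4,"dy": -52,"dz": -8.6,"twist": 0},
  {"dx": -15.4,"dy": -52,"dz": -8.6,"twist": 0},
  {"dx": -15.4,"dy": -52,"dz": -8.6,"twist": 0},
  {"dx": -15.4,"dy": -52,"dz": -8.6,"twist": 0},
], hand=0.95)

```text
t: 16.7
eef_pos: [0.4026, -0.3336, 0.0612]
orientation: [[-0.963, 0.271, 0.002], [0.271, 0.963, -0.001], [-0.003, -0.001, -1.0]]
wrist_force: [0.2, -0.8, -0.3]
gripper_width: 0.0857
```

```bash
python3 meas.py .053 .02; python3 - <<'E'
from h import *
f=shot('top');P=cloud(f)
m=(abs(P[...,2]-.02)<.004)&(np.hypot(P[...,0]-.4026,P[...,1]+.3325)<.045)
w=P[m][:,:2].astype(np.float32);print('ring',len(w),cv2.minEnclosingCircle(w))
E
```

```text
[ 0.40263809 -0.33358888  0.06124974]
side 224 [0.55501    0.19066535] (0.5558796525001526, 0.18790552020072937) 0.023211078718304634 z 0.0532619532325991 tilt deg [ 1.23930775 -0.79332376]
top 287 [0.5553442  0.18734129] (0.5554945468902588, 0.1876256912946701) 0.023085789754986763 z 0.05247243786371656 tilt deg [-1.04954111  0.17145154]
ring 102 ((0.4011302590370178, -0.33422890305519104), 0.03254719823598862)
```

Request:
carry_out([
  {"dx": 0,"dy": 0,"dz": -2.5,"twist": 0},
  {"dx": 0,"dy": 0,"dz": -4.5,"twist": 0},
  {"dx": 0,"dy": 0,"dz": -5.3,"twist": 0},
  {"dx": 0,"dy": 0,"dz": -5.3,"twist": 0},
  {"dx": 0,"dy": 0,"dz": -5.3,"twist": 0},
  {"dx": 0,"dy": 0,"dz": -5.3,"twist": 0},
])

```text
t: 17.6
eef_pos: [0.4019, -0.3337, 0.0074]
orientation: [[-0.962, 0.272, 0.001], [0.272, 0.962, -0.0], [-0.001, -0.0, -1.0]]
wrist_force: [-0.2, 0.8, -0.6]
gripper_width: 0.0861
```

Request:
carry_out([
  {"dx": 0,"dy": 0,"dz": 0,"twist": 0},
  {"dx": 0,"dy": 0,"dz": 0,"twist": 0},
  {"dx": 0,"dy": 0,"dz": 0,"twist": 0},
  {"dx": 0,"dy": 0,"dz": 0,"twist": 0},
  {"dx": 0,"dy": 0,"dz": 0,"twist": 0},
  {"dx": 0,"dy": 0,"dz": 0.5,"twist": 0},
  {"dx": 0,"dy": 0,"dz": 3,"twist": 0},
  {"dx": 0,"dy": 0,"dz": 8,"twist": 0},
  {"dx": 0,"dy": 0,"dz": 13,"twist": 0},
  {"dx": 0,"dy": 0,"dz": 13,"twist": 0},
  {"dx": 0,"dy": 0,"dz": 13,"twist": 0},
], hand=-1, newtons=35)

```text
t: 18.98
eef_pos: [0.4007, -0.3331, 0.136]
orientation: [[-0.962, 0.271, -0.001], [0.271, 0.962, 0.001], [0.002, 0.0, -1.0]]
wrist_force: [-0.4, 0.0, -2.8]
gripper_width: 0.0642
```

Request:
carry_out([
  {"dx": 15.4,"dy": 52,"dz": 1,"twist": 0},
  {"dx": 15.4,"dy": 52,"dz": 1,"twist": 0},
  {"dx": 15.4,"dy": 52,"dz": 1,"twist": 0},
  {"dx": 15.4,"dy": 52,"dz": 1,"twist": 0},
  {"dx": 15.4,"dy": 52,"dz": 1,"twist": 0},
  {"dx": 15.4,"dy": 52,"dz": 1,"twist": 0},
  {"dx": 15.4,"dy": 52,"dz": 1,"twist": 0},
  {"dx": 15.4,"dy": 52,"dz": 1,"twist": 0},
  {"dx": 15.4,"dy": 52,"dz": 1,"twist": 0},
  {"dx": 15.4,"dy": 52,"dz": 1,"twist": 0},
  {"dx": 15.4,"dy": 52,"dz": 1,"twist": 0},
  {"dx": 15.4,"dy": 52,"dz": -2,"twist": 0},
  {"dx": 15.4,"dy": 52,"dz": -5,"twist": 0},
  {"dx": 15.4,"dy": 52,"dz": -6.2,"twist": 0},
  {"dx": 15.4,"dy": 52,"dz": -6.2,"twist": 0},
  {"dx": 15.4,"dy": 52,"dz": -6.2,"twist": 0},
  {"dx": 15.4,"dy": 52,"dz": -6.2,"twist": 0},
])

```text
t: 21.1
eef_pos: [0.5563, 0.1867, 0.0758]
orientation: [[-0.962, 0.272, 0.002], [0.272, 0.962, 0.001], [-0.001, 0.001, -1.0]]
wrist_force: [0.6, -0.8, -2.2]
gripper_width: 0.0643
```

```bash
python3 - <<'E'
from h import *
print(manip.sense()['eef_pos'])
f=shot('side');P=cloud(f);hsv=cv2.cvtColor(f['image'],cv2.COLOR_RGB2HSV)
near=np.hypot(P[...,0]-.556,P[...,1]-.187)
b=(hsv[...,1]>90)&(hsv[...,0]>8)&(hsv[...,0]<30)&(near<.05)&(P[...,2]>.06)&(P[...,2]<.1)
q=P[b];print(len(q),np.percentile(q[:,2],[2,98]))
t=q[abs(q[:,2]-.088)<.0025][:,:2].astype(np.float32);print('ring top',len(t),cv2.minEnclosingCircle(t))
w=q[(q[:,2]<.084)];w=w[(w[:,1]-.187)*.9-(w[:,0]-.556)*.4>.01]
r=least_squares(lambda p:np.hypot(w[:,0]-p[0],w[:,1]-p[1])-.033,[.556,.187],loss='soft_l1',f_scale=.001);print('outer side',len(w),r.x,abs(r.fun).mean())
cv2.imwrite('pics/s3.png',cv2.cvtColor(cv2.resize(f['image'][190:300,210:330],None,fx=4,fy=4,interpolation=2),cv2.COLOR_RGB2BGR))
E
```

```text
[0.55625724 0.18672445 0.07576899]
321 [0.07263369 0.09111998]
ring top 131 ((0.5560010671615601, 0.18697936832904816), 0.033630870282649994)
outer side 86 [0.55948516 0.18714415] 0.0008950258371402705
```

View pics/s3.png

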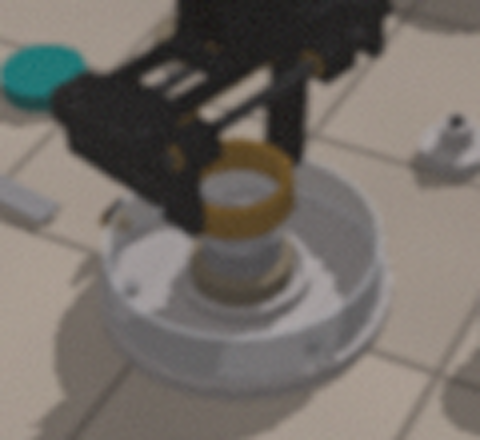

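Ring level at (0.556, 0.187), disc at (0.5555, 0.1875), within the 3 mm clearance. Lower it gently.

Request:
carry_out([
  {"dx": 0,"dy": 0,"dz": -0.7,"twist": 0},
  {"dx": 0,"dy": 0,"dz": -1.3,"twist": 0},
  {"dx": 0,"dy": 0,"dz": -1.8,"twist": 0},
  {"dx": 0,"dy": 0,"dz": -2.0,"twist": 0},
  {"dx": 0,"dy": 0,"dz": -2.0,"twist": 0},
  {"dx": 0,"dy": 0,"dz": -2.0,"twist": 0},
])

```text
t: 21.9
eef_pos: [0.5557, 0.1866, 0.0549]
orientation: [[-0.962, 0.271, 0.0], [0.271, 0.962, 0.0], [-0.0, 0.0, -1.0]]
wrist_force: [0.1, -0.5, -2.5]
gripper_width: 0.0641
```

No contact yet, and the ring bottom is already below the disc top, so it has entered.

Request:
carry_out([
  {"dx": 0,"dy": 0,"dz": -0.5,"twist": 0},
  {"dx": 0,"dy": 0,"dz": -1.0,"twist": 0},
  {"dx": 0,"dy": 0,"dz": -1.4,"twist": 0},
  {"dx": 0,"dy": 0,"dz": -1.6,"twist": 0},
  {"dx": 0,"dy": 0,"dz": -1.7,"twist": 0},
  {"dx": 0,"dy": 0,"dz": -1.75,"twist": 0},
  {"dx": 0,"dy": 0,"dz": -1.75,"twist": 0},
  {"dx": 0,"dy": 0,"dz": -1.75,"twist": 0},
])

```text
t: 22.9
eef_pos: [0.5554, 0.1865, 0.0379]
orientation: [[-0.962, 0.271, 0.0], [0.271, 0.962, -0.0], [-0.0, -0.0, -1.0]]
wrist_force: [-1.9, -0.7, 5.6]
gripper_width: 0.0639
```

Request:
carry_out([
  {"dx": 0,"dy": 0,"dz": 0,"twist": 0},
  {"dx": 0,"dy": 0,"dz": 0,"twist": 0},
  {"dx": 0,"dy": 0,"dz": 0,"twist": 0},
  {"dx": 0,"dy": 0,"dz": 0,"twist": 0},
  {"dx": 0,"dy": 0,"dz": 2,"twist": 0},
  {"dx": 0,"dy": 0,"dz": 6,"twist": 0},
  {"dx": 0,"dy": 0,"dz": 11,"twist": 0},
  {"dx": 0,"dy": 0,"dz": 11,"twist": 0},
], hand=0.85)

```text
t: 23.9
eef_pos: [0.5581, 0.1877, 0.1509]
orientation: [[-0.962, 0.272, 0.007], [0.272, 0.962, 0.003], [-0.006, 0.005, -1.0]]
wrist_force: [0.2, -0.1, -0.4]
gripper_width: 0.0818
```

Request:
carry_out([
  {"dx": 4,"dy": -5,"dz": 0,"twist": 0},
  {"dx": 8,"dy": -10,"dz": 0,"twist": 0},
  {"dx": 12,"dy": -15,"dz": 0,"twist": 0},
  {"dx": 15.4,"dy": -19.8,"dz": 0,"twist": 0},
  {"dx": 15.4,"dy": -19.8,"dz": -4,"twist": 0},
  {"dx": 15.4,"dy": -19.8,"dz": -8.8,"twist": 0},
  {"dx": 15.4,"dy": -19.8,"dz": -8.8,"twist": 0},
  {"dx": 15.4,"dy": -19.8,"dz": -8.8,"twist": 0},
  {"dx": 15.4,"dy": -19.8,"dz": -8.8,"twist": 0},
], hand=0.5)

```text
t: 25.02
eef_pos: [0.7112, -0.0111, 0.0616]
orientation: [[-0.963, 0.271, 0.004], [0.271, 0.963, 0.0], [-0.004, 0.001, -1.0]]
wrist_force: [-0.5, 1.0, 0.7]
gripper_width: 0.0664
```

```bash
python3 - <<'E'
from h import *
print(manip.sense()['eef_pos'])
f=shot('top');P=cloud(f);near=np.hypot(P[...,0]-.5557,P[...,1]-.1868)
for nm,z,b in(('ring+disc',.052,.04),):
    m=(abs(P[...,2]-z)<.004)&(near<b);w=P[m][:,:2].astype(np.float32);print(nm,len(w),cv2.minEnclosingCircle(w))
hsv=cv2.cvtColor(f['image'],cv2.COLOR_RGB2HSV);d=m&(hsv[...,1]<70);r=m&(hsv[...,1]>110)
for k in(d,r):
    w=P[k];print(len(w),w.mean(0),cv2.minEnclosingCircle(w[:,:2].astype(np.float32)))
g=shot('side')
x=[cv2.resize(f['image'][190:280,155:250],None,fx=4,fy=4,interpolation=2),cv2.resize(g['image'][210:300,215:320],None,fx=4,fy=4,interpolation=2)]
cv2.imwrite('pics/s4.png',cv2.cvtColor(np.hstack(x),cv2.COLOR_RGB2BGR))
E
```

```text
[ 0.71118485 -0.01105116  0.06161932]
ring+disc 529 ((0.5565524697303772, 0.1873253583908081), 0.0330166332423687)
314 [0.55590591 0.18780573 0.05212191] ((0.5603443384170532, 0.1911810338497162), 0.0312519297003746)
140 [0.5549688  0.18354996 0.05046494] ((0.5560165643692017, 0.18574820458889008), 0.031338609755039215)
```

View pics/s4.png

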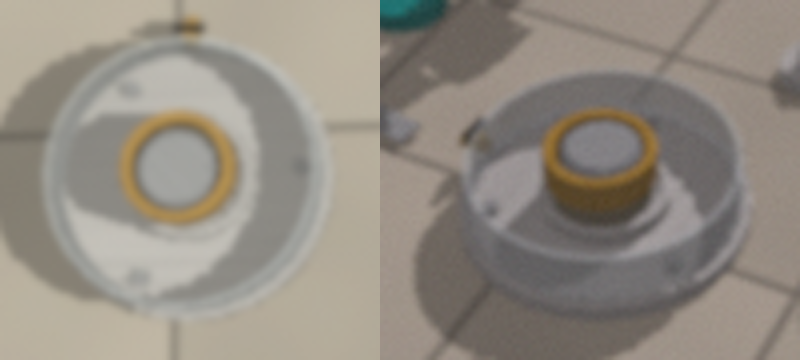

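Ring and disc are seated: ring centre (0.5565, 0.1873), top level, disc proud. Small stone next.

Request:
carry_out([
  {"dx": 0,"dy": 0,"dz": -2.5,"twist": 0},
  {"dx": 0,"dy": 0,"dz": -4.5,"twist": 0},
  {"dx": 0,"dy": 0,"dz": -5.5,"twist": 0},
  {"dx": 0,"dy": 0,"dz": -5.5,"twist": 0},
  {"dx": 0,"dy": 0,"dz": -5.5,"twist": 0},
  {"dx": 0,"dy": 0,"dz": -5.5,"twist": 0},
])

```text
t: 25.88
eef_pos: [0.71, -0.0114, 0.0049]
orientation: [[-0.962, 0.271, 0.001], [0.271, 0.962, 0.0], [-0.001, 0.0, -1.0]]
wrist_force: [0.7, -0.4, -0.2]
gripper_width: 0.0664
```

Request:
carry_out([
  {"dx": 0,"dy": 0,"dz": 0,"twist": 0},
  {"dx": 0,"dy": 0,"dz": 0,"twist": 0},
  {"dx": 0,"dy": 0,"dz": 0,"twist": 0},
  {"dx": 0,"dy": 0,"dz": 0,"twist": 0},
  {"dx": 0,"dy": 0,"dz": 0,"twist": 0},
  {"dx": 0,"dy": 0,"dz": 0.5,"twist": 0},
  {"dx": 0,"dy": 0,"dz": 3,"twist": 0},
  {"dx": 0,"dy": 0,"dz": 8,"twist": 0},
  {"dx": 0,"dy": 0,"dz": 12,"twist": 0},
  {"dx": 0,"dy": 0,"dz": 12,"twist": 0},
  {"dx": 0,"dy": 0,"dz": 12,"twist": 0},
], hand=-1, newtons=20)

```text
t: 27.25
eef_pos: [0.7093, -0.0116, 0.1248]
orientation: [[-0.963, 0.271, 0.0], [0.271, 0.963, -0.0], [-0.0, -0.0, -1.0]]
wrist_force: [0.1, -0.7, -0.1]
gripper_width: 0.0443
```

Request:
carry_out([
  {"dx": -4,"dy": 5,"dz": 0,"twist": 0},
  {"dx": -8,"dy": 10,"dz": 0,"twist": 0},
  {"dx": -12,"dy": 15.4,"dz": 0,"twist": 0},
  {"dx": -15.4,"dy": 19.8,"dz": 0,"twist": 0},
  {"dx": -15.4,"dy": 19.8,"dz": -2,"twist": 0},
  {"dx": -15.4,"dy": 19.8,"dz": -4.2,"twist": 0},
  {"dx": -15.4,"dy": 19.8,"dz": -5.4,"twist": 0},
  {"dx": -15.4,"dy": 19.8,"dz": -5.4,"twist": 0},
  {"dx": -15.4,"dy": 19.8,"dz": -5.4,"twist": 0},
  {"dx": -15.4,"dy": 19.8,"dz": -5.4,"twist": 0},
])

```text
t: 28.5
eef_pos: [0.5561, 0.1867, 0.071]
orientation: [[-0.962, 0.272, 0.001], [0.272, 0.962, 0.001], [-0.001, 0.001, -1.0]]
wrist_force: [0.7, 0.6, -0.1]
gripper_width: 0.0442
```

```bash
python3 - <<'E'
from h import *
print(manip.sense()['eef_pos'],manip.sense()['gripper_width'])
f=shot('side');P=cloud(f);hsv=cv2.cvtColor(f['image'],cv2.COLOR_RGB2HSV)
near=np.hypot(P[...,0]-.556,P[...,1]-.187)
b=(hsv[...,1]>40)&(hsv[...,2]>45)&(near<.035)&(abs(P[...,2]-.0775)<.003)
q=P[b];A=np.c_[q[:,:2]-q[:,:2].mean(0),np.ones(len(q))];print(len(q),cv2.minEnclosingCircle(q[:,:2].astype(np.float32)),np.linalg.lstsq(A,q[:,2],rcond=None)[0])
cv2.imwrite('pics/s5.png',cv2.cvtColor(cv2.resize(f['image'][190:300,210:330],None,fx=4,fy=4,interpolation=2),cv2.COLOR_RGB2BGR))
E
```

```text
[0.55611888 0.18665458 0.07095693] 0.044217485100263416
175 ((0.5565693378448486, 0.18772992491722107), 0.023919938132166862) [ 0.00873129 -0.01993196  0.07874886]
```

View pics/s5.png

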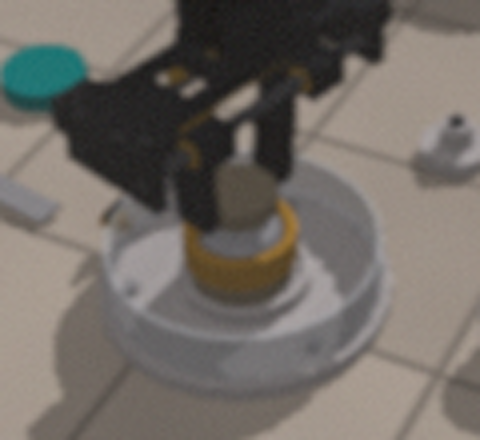

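Small stone level, at (0.5566, 0.1877). Set it down.

Request:
carry_out([
  {"dx": 0,"dy": 0,"dz": -0.6,"twist": 0},
  {"dx": 0,"dy": 0,"dz": -0.95,"twist": 0},
  {"dx": 0,"dy": 0,"dz": -1.15,"twist": 0},
  {"dx": 0,"dy": 0,"dz": -1.25,"twist": 0},
  {"dx": 0,"dy": 0,"dz": -1.3,"twist": 0},
  {"dx": 0,"dy": 0,"dz": -1.35,"twist": 0},
  {"dx": 0,"dy": 0,"dz": -1.35,"twist": 0},
  {"dx": 0,"dy": 0,"dz": -1.35,"twist": 0},
])

```text
t: 29.55
eef_pos: [0.5555, 0.1866, 0.0573]
orientation: [[-0.962, 0.271, 0.0], [0.271, 0.962, -0.0], [-0.0, 0.0, -1.0]]
wrist_force: [-1.8, 0.0, 5.9]
gripper_width: 0.0442
```

Request:
carry_out([
  {"dx": 0,"dy": 0,"dz": 0,"twist": 0},
  {"dx": 0,"dy": 0,"dz": 0,"twist": 0},
  {"dx": 0,"dy": 0,"dz": 0,"twist": 0},
  {"dx": 0,"dy": 0,"dz": 0,"twist": 0},
  {"dx": 0,"dy": 0,"dz": 2,"twist": 0},
  {"dx": 0,"dy": 0,"dz": 6,"twist": 0},
  {"dx": 0,"dy": 0,"dz": 9,"twist": 0},
  {"dx": -2,"dy": -5.5,"dz": 9,"twist": 0},
  {"dx": -4,"dy": -11,"dz": 9,"twist": 0},
  {"dx": -6.2,"dy": -16.6,"dz": 9,"twist": 0},
  {"dx": -6.2,"dy": -16.6,"dz": 5,"twist": 0},
  {"dx": -6.2,"dy": -16.6,"dz": 1,"twist": 0},
  {"dx": -6.2,"dy": -16.6,"dz": 1,"twist": 0},
  {"dx": -6.2,"dy": -16.6,"dz": 1,"twist": 0},
  {"dx": -6.2,"dy": -16.6,"dz": 1,"twist": 0},
], hand=0.5)

```text
t: 31.42
eef_pos: [0.4946, 0.0208, 0.0682]
orientation: [[-0.963, 0.271, 0.003], [0.271, 0.963, 0.001], [-0.002, 0.001, -1.0]]
wrist_force: [-0.3, 0.1, 0.9]
gripper_width: 0.0663
```

```bash
python3 meas.py .065 .02; python3 - <<'E'
from h import *
f=shot('side');print(top_circle(f,323,226,.010,.023),shot('top') is None)
E
```

```text
[0.49458163 0.02082643 0.06816175]
side 244 [0.5559198  0.19025928] (0.5573070645332336, 0.18893715739250183) 0.024032237008213997 z 0.0653895813048787 tilt deg [ 0.74450901 -0.68199174]
top 101 [0.5687938  0.18928723] (0.5634632110595703, 0.18897655606269836) 0.020761718973517418 z 0.06437145295060975 tilt deg [0.30413931 0.47432439]
(130, array([0.4933, 0.027 , 0.4952, 0.0202, 0.0235]), np.float64(0.0107)) False
```

Request:
carry_out([
  {"dx": 0,"dy": 0,"dz": -2.5,"twist": 0},
  {"dx": 0,"dy": 0,"dz": -5,"twist": 0},
  {"dx": 0,"dy": 0,"dz": -6.25,"twist": 0},
  {"dx": 0,"dy": 0,"dz": -6.25,"twist": 0},
  {"dx": 0,"dy": 0,"dz": -6.25,"twist": 0},
  {"dx": 0,"dy": 0,"dz": -6.25,"twist": 0},
])

```text
t: 32.38
eef_pos: [0.4941, 0.0206, 0.005]
orientation: [[-0.962, 0.272, 0.001], [0.272, 0.962, 0.0], [-0.001, 0.001, -1.0]]
wrist_force: [0.8, -0.4, 1.4]
gripper_width: 0.0661
```

Request:
carry_out([
  {"dx": 0,"dy": 0,"dz": 0,"twist": 0},
  {"dx": 0,"dy": 0,"dz": 0,"twist": 0},
  {"dx": 0,"dy": 0,"dz": 0,"twist": 0},
  {"dx": 0,"dy": 0,"dz": 0,"twist": 0},
  {"dx": 0,"dy": 0,"dz": 0,"twist": 0},
  {"dx": 0,"dy": 0,"dz": 0.5,"twist": 0},
  {"dx": 0,"dy": 0,"dz": 3,"twist": 0},
  {"dx": 0,"dy": 0,"dz": 8,"twist": 0},
  {"dx": 0,"dy": 0,"dz": 12,"twist": 0},
  {"dx": 0,"dy": 0,"dz": 12,"twist": 0},
  {"dx": 0,"dy": 0,"dz": 12,"twist": 0},
], hand=-1, newtons=20)

```text
t: 33.75
eef_pos: [0.4931, 0.0204, 0.1238]
orientation: [[-0.962, 0.271, -0.001], [0.271, 0.962, -0.0], [0.001, -0.0, -1.0]]
wrist_force: [0.3, 1.0, -0.9]
gripper_width: 0.0453
```

Request:
carry_out([
  {"dx": 2,"dy": 5.3,"dz": 0,"twist": 0},
  {"dx": 4,"dy": 10.7,"dz": 0,"twist": 0},
  {"dx": 6.2,"dy": 16.6,"dz": 0,"twist": 0},
  {"dx": 6.2,"dy": 16.6,"dz": -2,"twist": 0},
  {"dx": 6.2,"dy": 16.6,"dz": -3.5,"twist": 0},
  {"dx": 6.2,"dy": 16.6,"dz": -4.2,"twist": 0},
  {"dx": 6.2,"dy": 16.6,"dz": -4.2,"twist": 0},
  {"dx": 6.2,"dy": 16.6,"dz": -4.2,"twist": 0},
  {"dx": 6.2,"dy": 16.6,"dz": -4.2,"twist": 0},
])

```text
t: 34.88
eef_pos: [0.556, 0.1864, 0.0829]
orientation: [[-0.962, 0.272, 0.001], [0.272, 0.962, 0.0], [-0.001, 0.001, -1.0]]
wrist_force: [0.1, -0.6, -0.8]
gripper_width: 0.0449
```

```bash
python3 - <<'E'
from h import *
print(manip.sense()['eef_pos'],manip.sense()['gripper_width'])
f=shot('side')
cv2.imwrite('pics/s6.png',cv2.cvtColor(cv2.resize(f['image'][190:300,210:330],None,fx=4,fy=4,interpolation=2),cv2.COLOR_RGB2BGR))
E
```

```text
[0.55599129 0.18643029 0.08286864] 0.04492827888746694
```

View pics/s6.png

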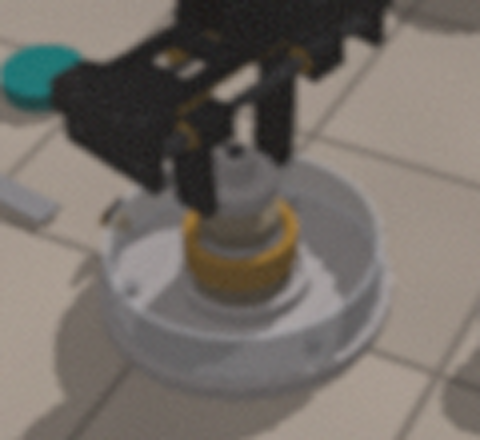

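The cap is held upright above the small stone, ball at about (235,150). Lower it.

Request:
carry_out([
  {"dx": 0,"dy": 0,"dz": -0.6,"twist": 0},
  {"dx": 0,"dy": 0,"dz": -0.95,"twist": 0},
  {"dx": 0,"dy": 0,"dz": -1.15,"twist": 0},
  {"dx": 0,"dy": 0,"dz": -1.25,"twist": 0},
  {"dx": 0,"dy": 0,"dz": -1.3,"twist": 0},
  {"dx": 0,"dy": 0,"dz": -1.35,"twist": 0},
  {"dx": 0,"dy": 0,"dz": -1.35,"twist": 0},
  {"dx": 0,"dy": 0,"dz": -1.35,"twist": 0},
])

```text
t: 35.92
eef_pos: [0.5555, 0.1866, 0.0694]
orientation: [[-0.962, 0.271, 0.0], [0.271, 0.962, -0.0], [-0.0, -0.0, -1.0]]
wrist_force: [-1.4, -1.0, 5.5]
gripper_width: 0.045
```

Contact at the expected height. Release, rise and move clear.

Request:
carry_out([
  {"dx": 0,"dy": 0,"dz": 0,"twist": 0},
  {"dx": 0,"dy": 0,"dz": 0,"twist": 0},
  {"dx": 0,"dy": 0,"dz": 0,"twist": 0},
  {"dx": 0,"dy": 0,"dz": 0,"twist": 0},
  {"dx": 0,"dy": 0,"dz": 2,"twist": 0},
  {"dx": 0,"dy": 0,"dz": 6,"twist": 0},
  {"dx": 0,"dy": 0,"dz": 12,"twist": 0},
  {"dx": 0,"dy": 0,"dz": 16,"twist": 0},
  {"dx": 0,"dy": -6,"dz": 16,"twist": 0},
  {"dx": 0,"dy": -12,"dz": 16,"twist": 0},
  {"dx": 0,"dy": -18,"dz": 16,"twist": 0},
  {"dx": 0,"dy": -24,"dz": 16,"twist": 0},
  {"dx": 0,"dy": -30,"dz": 16,"twist": 0},
  {"dx": 0,"dy": -36,"dz": 16,"twist": 0},
  {"dx": 0,"dy": -36,"dz": 16,"twist": 0},
  {"dx": 0,"dy": -36,"dz": 16,"twist": 0},
], hand=0.5)

```text
t: 37.92
eef_pos: [0.5555, -0.1727, 0.2286]
orientation: [[-0.962, 0.271, -0.0], [0.271, 0.962, 0.001], [0.0, 0.001, -1.0]]
wrist_force: [0.3, -0.3, 0.2]
gripper_width: 0.0663
```

```bash
python3 - <<'E'
from h import *
f=shot('top');g=shot('side')
for n,h in(('top',f),('side',g)):
    P=cloud(h);near=np.hypot(P[...,0]-.5557,P[...,1]-.1868)
    for nm,z,r in(('boss',.091,.02),('flange',.075,.03),('ring',.051,.04)):
        m=(abs(P[...,2]-z)<.004)&(near<r);w=P[m][:,:2].astype(np.float32)
        if len(w)>5:print(n,nm,len(w),cv2.minEnclosingCircle(w),np.median(P[m][:,2]))
for nm,u,v,z,r in(('turq',249,147,.015,.03),('tin',209,305,.036,.0275),('dish',359,226,.032,.055)):print(nm,top_circle(f,u,v,z,r))
x=[cv2.resize(f['image'][100:340,100:400],None,fx=1.5,fy=1.5,interpolation=2),cv2.resize(g['image'][200:305,215:320],(360,360),interpolation=2)]
cv2.imwrite('pics/fin.png',cv2.cvtColor(cv2.resize(np.hstack(x),None,fx=.98,fy=.98),cv2.COLOR_RGB2BGR))
E
```

```text
top boss 55 ((0.5560498833656311, 0.18820931017398834), 0.010160758160054684) 0.09042893023499732
top flange 247 ((0.5562124848365784, 0.1874600648880005), 0.023146767169237137) 0.07452888704223959
top ring 229 ((0.5566137433052063, 0.18748897314071655), 0.03305435553193092) 0.05035694747841657
side boss 51 ((0.5576841831207275, 0.188238725066185), 0.011274592950940132) 0.09120368706961712
side flange 171 ((0.5582282543182373, 0.18858525156974792), 0.024628309532999992) 0.07547843011357869
side ring 201 ((0.5574127435684204, 0.18930435180664062), 0.03313669189810753) 0.050900978777261074
turq (416, array([0.7725, 0.0729, 0.7729, 0.0731, 0.0301]), np.float64(0.0148))
tin (462, array([0.3906, 0.1631, 0.3907, 0.1633, 0.0274]), np.float64(0.0354))
dish (180, array([ 0.5379, -0.1873,  0.562 , -0.1867,  0.0544]), np.float64(0.0309))
```

View pics/fin.png

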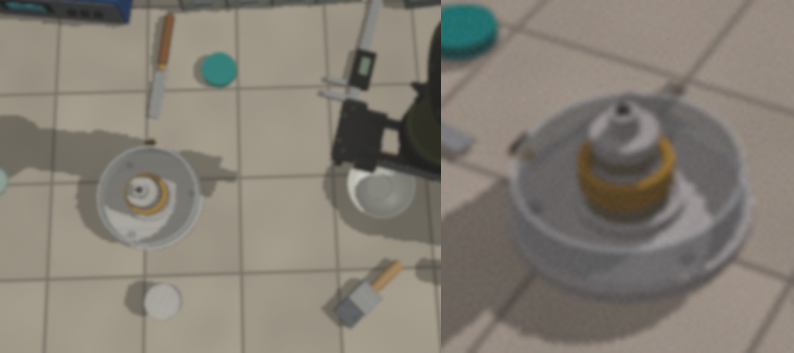

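The pile is complete: heights 0.051, 0.075 and 0.091 m are as specified, centres agree within about 1 mm, and the bystanders have not moved. Handing in.

```bash
python3 -c "
from cell import manip
print(manip.job_done())"
```

```text
the job is handed in; nothing more can be done
None
```

The cell is built in the order asked: large stone in the recess, steel disc, brass ring around the disc, small stone, then the cap with its ball up. Each part was lowered until it made light contact (about 6–10 N on the wrist) and only then released. It took about 38 s of the 120 s allowed, and I handed the job in with the gripper well clear of the pile.

**Heights:** in the last pictures the ring top was at about 51 mm, the flange top at 75 mm and the boss top at 91 mm, all as specified.

**Centring:** the top camera puts all the parts within about 1 mm of each other and 1–1.5 mm of the cell centre. The side camera reads 1–3 mm further off in x and y. I put that down to its calibration and partly hidden outlines, not to a real shift.

**Other items:** the dish, tin and turquoise look-alike measured where they were at the start. I checked the brush and spatula only by eye; they look unmoved.

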